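# Level the sprung board stage with its foot knob

### The arm

A 6-joint arm with a two-finger parallel gripper is mounted at the origin on a cart in front of the work surface, level with it; the furniture and walls round the work are solid. World frame = base frame: x ahead of the robot, y to its left, z up, the work surface at z = 0. Lengths are in mm, angles in degrees, forces in N, time in s.
With the tool pointing down it reaches from about 350 to 850 mm from the base axis. Payload 8.1 kg.
Tool frame: the origin (TCP) lies on the centre line of the jaws, within the pads' length; the fingertips stand r.tip_extent ahead of it and the grasp point (between the pads) lies 8 mm behind it (r.tip_extent is the distance from the TCP to the fingertips, in mm); z points along the fingers, y is the direction in which the jaws open and shut (so a half turn about z gives the same grasp; the last joint's range is limited). The gripper opens to 85 mm and grips with 20 to 120 N. Pads are 22 mm wide; open, the fingers measure 114 mm over their backs; the gripper's body (76 mm by 85 mm) begins 54 mm behind the grasp point. The pads swing forward as they close: fully open they stand 13 mm farther back than shut.
Start: joints at [71.368, 7.471, 85.268, -0, 87.261, -4.893], TCP at [142.483, 582.841, 242.292] pointing down, gripper open.
Joint ranges: [-169.43, 169.43], [-51.17, 129.36], [1.28, 143.12], [-76.62, 256.62], [0, 156.53], [-152.29, 152.29]. Speed limits (degrees/s): [136.94, 136.94, 159.86, 180, 180, 180].

### API

Orientations are given as [roll, pitch, yaw] about the fixed x, y, z axes, in that order (R = Rz(yaw) Ry(pitch) Rx(roll)).
In Python, from bench import sense, optics, hand_in, spotter, r gives the robot as it stands.
- The arm moves only by the tool apply_moves, never from a script. Its argument "series" is a list of rows, each a list of 3 entries, a list of its own where there are three numbers: the opening, from 0 (shut) to 1 (fully open), then the shift along the world's x, y, z in m, then the turn about the world's z in rad. In form: [[grip, [x, y, z], turn], ...]. A call has 1 to 5 rows; each row is the pose to reach, as a shift and turn from the pose measured when the call began; what a row does not reach only later rows make up. A row lasts 1/8 s, in which the tool goes at most 62.5 mm and 10.7 degrees, less where a joint would pass 70% of its speed; a pose out of reach is approached as far as the arm can. A call with a gripper value outside its range is refused whole. The fingers move at their own pace and stop on an object; "grip_force" is the grip in N (left out, the last holds). Time passes only in rows, so rows that repeat a pose let the fingers close. It gives the time, the measured TCP pose, the force and the opening at its end, in the units of the state.
- sense(): the state, without advancing time (a new reading comes with each control period).
- optics.snapshot(name): name is "scene" or "top" or "wrist"; returns a dict with "color" (480x640x3 uint8, blue, green, red), "intrinsics" (3x3 intrinsics, pixels), "rvec" (rotation vector, rad) and "tvec" (3), from world to camera coordinates, as OpenCV has them. Camera axes: x right, y down, z forward; pixel columns grow to the right and rows downward; lengths in mm; the calibration is good to about 2 mm. A picture is of the moment at which its call begins. There is no depth.
- hand_in(): hands the job in, once; it reports no verdict.
Trained networks look in a picture, given as the dict that the camera call returned (one of the last four; its "shot" number tells which), for a name from the list of things; names that differ only in an ending like _2 or _b are one class to them, and where a whole thing is asked for, a point or a joint stands for the part that bears it (a point fixed in the world has none). Each returns a list of dicts, best first, with "p" (0 to 1); they miss things now and then, are a little off and sometimes report something else, mostly with a low value. They report only what shows in the picture. A call takes as long as a camera call.
- spotter.search_frame(picture, query): "xyz" ([x, y, z] in mm, in the coordinates of the camera as it stood for that picture, good to about 4 mm: the middle of the surface that is visible of it).
- spotter.masks_of(picture, query): "mask" (480x640 bool, what is visible of it).
The state is a dict: "time": time; "joint_pos": joint angles; "qd": joint speeds; "joint_efforts": joint torques, N m; "tool_pos": TCP position; "tcp_rot": TCP orientation; "ft_force": force on the tool from outside, world axes, zero at the start; "wrist_torque": the same for the moment, N m; "finger_gap": finger opening in mm.
Only numpy, scipy, OpenCV 4.12 (cv2) and the standard library are available. Lean on these libraries where they do the work, as an engineer would, in place of code of your own. Each camera call takes 0.05 s, during which the arm holds its last target.

### The job

Lift the grey lid off the level well of the blue-based board stage by its black knob and gently set it down flat on the worktop, clear of the stage. Then press the red wing knob down so that the stage's foot stands firmly on its pad, turn it until the bubble lies between the two black lines of the level, and finish while still holding the knob pressed down like that with the bubble between the lines; leave the solder spool, the tape roll and the screwdriver where they are.

Things in the scene. Friction and masses are not known exactly. Their poses are not given: they have to be found in the camera images.
- base: Blue slab 150 x 330 x 14 mm of the board stage, fixed to the worktop; origin under its centre, x across (away from the robot at yaw 0), y along the slab, z up. Above it lies a hinged aluminium plate with the level well and the red knob (knob axis at base x = 0, y = -120 mm).
- plate: Aluminium plate 118 x 300 x 10 mm carrying level well, blue circuit board and red knob. Origin on its hinge line (along x, at base y = +140 mm, height 34 mm); y along the plate, knob 260 mm towards -y. Springs lift its knob end: left alone it stands 5 mm above level there (top at about 44 mm at the knob, 39 mm when level).
- lid: Loose grey lid 52 x 124 mm (long in y), about 70 g, on the level well. Origin: centre of its underside (edge of a 4 mm locating lip, 2 mm play a side in the well); its plate is at z 4 to 9 mm. On top a black mushroom knob 25 mm wide, 30 mm high, neck 12 mm. On the worktop its origin is at z = 0. The worktop at x 0.43 to 0.52, y 0.34 to 0.42 is always free for it.
- lid_knob (a point): Centre of the lid's black knob near its widest (25 mm diameter), 31 mm above the lid's origin, 8 mm below the knob's top: the place to grip is here or up to 12 mm lower.
- knob_grip (a point): Centre of the red knob's wing, which is 50 mm long (this point's x) and 14 mm thick (its y); grip it across the thickness. It stands on a disc of 68 mm diameter: disc top 14 mm below this point, wing top 13 mm above. z: turning axis.
- wing_knob: Red wing knob with its steel spindle (not pressed with it); origin on the knob axis 3 mm above the plate, 32 mm below point knob_grip when free. Clockwise from above screws the foot out below the plate, anticlockwise draws it in, 2.55 mm per rad. At the start the foot is always too far out, by 0.5 to 1.45 rad of knob. It turns easily (0.05 N m), pressed or not, and stays where it is left.
- press (a joint): How far the red knob is pushed down relative to the plate against its spring, m: 0 free, 0.008 at the stop, 1.5 N per mm. The first 4 to 5 N (3 mm) also bring the plate down by up to 5 mm until the foot meets the pad; pressed further, 4.5 to 8 mm, the foot stands firmly on the pad and only then the bubble reads truly.
- foot: Steel foot screw, 12 mm diameter, under the plate below the knob; origin at its lower tip.
- pad: Black pad, 30 mm diameter, 6 mm high, fixed on the base under the foot; origin under its centre. Its height differs a little from start to start (about 0.6 mm either way).
- vial_mid (a point): Middle of the spirit vial, between its two black lines (12 mm to either side); x, y, z as the plate's axes. The vial is a green tube 88 mm long (y), 16 mm diameter, in the level well: an open black box 46 x 118 x 18 mm on the plate, under the lid.
- bubble_mid (a point): Centre of the white bubble, 16 mm long, in the green vial. It moves along the vial (y of vial_mid) to the high end: towards -y, the knob end, when that end is high. With the foot on its pad, 1 rad of knob moves it 15.7 mm; anticlockwise (foot in) moves it to +y. Within 4 mm of vial_mid it lies between the lines.
- spool: Bystander: reel of solder, 53 mm diameter, 36 mm high, behind the stage; origin under its centre.
- tape: Bystander: roll of blue tape, 52 mm diameter, 12 mm high, lying beyond the hinge end of the stage; origin under its centre.
- driver: Bystander: blue precision screwdriver 160 x 18 x 17 mm lying on the worktop; origin under its middle, x along it.

How it is judged:
By the outcome, as a careful person would: the job done as asked, in the order asked, and still so for the second after the job is handed in, while the arm keeps its last pose, push and grip.
It also fails if it takes over 54 s, if anything falls off the work surface, if the arm or the gripper's body presses on something with over 40 N, if the wrist force passes 120 N, or if a joint passes its speed limit or range.

## Working session

There is one attempt and no reset: what is moved stays moved. The work goes in short steps, Python scripts to look and compute and a tool call to move; the robot and the scene stay as the last step left them, time stands still between calls to the robot, and variables do not carry over. Pictures are saved under pics/ and viewed, and the job is handed in when it is done.

Besides the shell and the picture viewer there is one more tool, called after "Request:" as name([rows], argument=value, ...), one row to a line, values as JSON. apply_moves: Moves the arm, as the interface text tells. Its arguments: {"type":"object","properties":{"series":{"type":"array"},"grip_force":{"type":"number"}},"required":["series"]}

```bash
mkdir -p pics; ls
cat > h.py <<'E'
from bench import sense, optics, hand_in, spotter, r
import numpy as np, cv2
def snap(n,save=None):
    p=optics.snapshot(n)
    if save: cv2.imwrite('pics/'+save+'.png',p["color"])
    return p
def w(p,xyz):
    R=cv2.Rodrigues(np.array(p["rvec"],float))[0]
    return R.T@(np.array(xyz,float).ravel()-np.array(p["tvec"],float).ravel())
def proj(p,X):
    return cv2.projectPoints(np.array(X,float).reshape(-1,3),np.array(p["rvec"],float),np.array(p["tvec"],float),np.array(p["intrinsics"],float),None)[0].reshape(-1,2)
def atz(p,uv,z):
    K=np.array(p["intrinsics"],float);R=cv2.Rodrigues(np.array(p["rvec"],float))[0]
    C=-R.T@np.array(p["tvec"],float).ravel()
    d=R.T@np.linalg.inv(K)@np.array([uv[0],uv[1],1.])
    return C+d*(z-C[2])/d[2]
E
python3 - <<'E'
from h import *
print(sense(), r.tip_extent)
for n in ("top","scene"):
    p=snap(n,n+"0")
    for q in ("base","lid","lid_knob","knob_grip","wing_knob","spool","tape","driver"):
        for d in spotter.search_frame(p,q)[:2]: print(n,q,round(d["p"],2),w(p,d["xyz"]).round(1))
E
```

```text
pics
{'time': 0.0, 'joint_pos': array([ 7.13678475e+01,  7.51506970e+00,  8.53299479e+01, -3.25389011e-04,
        8.72616544e+01, -4.89207042e+00]), 'qd': array([ 0.07363069,  0.03201826, -0.02485   ,  0.02144195, -0.02804637,
       -0.0639627 ]), 'joint_efforts': array([-1.76325306e-03, -5.69360447e+01, -5.00558996e+01, -3.14322706e-04,
        1.40367297e-02,  3.76076446e-05]), 'tool_pos': array([142.30944636, 582.32886285, 241.238408  ]), 'tcp_rot': array([-1.79893689e+02, -8.77307862e-03,  1.66259926e+02]), 'ft_force': array([ 0.71673647, -0.05350089, -0.40202896]), 'wrist_torque': array([-0.01193571, -0.02267041, -0.01879426]), 'finger_gap': 85.38355299535442} 11.0
top base 0.76 [513.9   3.4  40.7]
top base 0.17 [640.3  14.4  32.7]
top lid 0.89 [492.9  52.1  68.1]
top lid_knob 0.86 [488.   54.3  59.6]
top knob_grip 0.83 [474.1 -93.1  66.5]
top wing_knob 0.68 [477.  -92.7  64.5]
top spool 0.67 [564.7 217.1   9.5]
top spool 0.66 [641.9  14.4  30.9]
top tape 0.71 [489.   56.2  64.7]
top tape 0.66 [563.2 219.7  11. ]
top driver 0.88 [653.5 319.   13. ]
scene base 0.95 [506.2  54.6  38.6]
scene lid 0.88 [496.   66.4  65.3]
scene lid_knob 0.79 [499.1  66.   64. ]
scene lid_knob 0.64 [520.6  27.5  48. ]
scene knob_grip 0.75 [479.5 -85.   66.2]
scene wing_knob 0.76 [473.6 -81.8  67.6]
scene wing_knob 0.55 [639.5  31.5  36.4]
scene spool 0.71 [640.9  33.3  34.7]
scene tape 0.66 [567.3 222.8  13.6]
scene driver 0.66 [651.2 331.4  14.7]
```

View pics/top0.png

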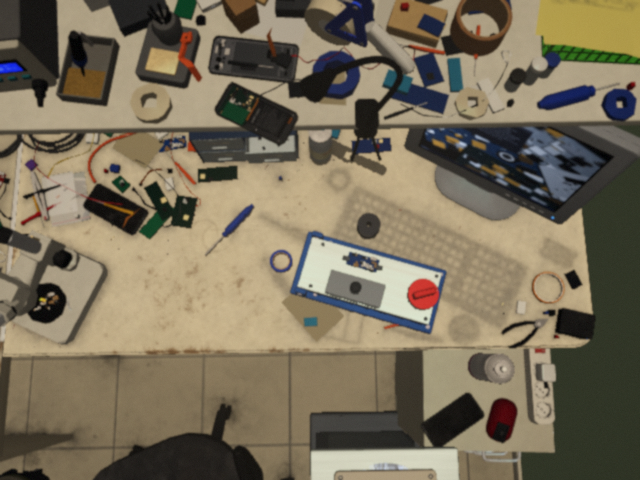

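View pics/scene0.png

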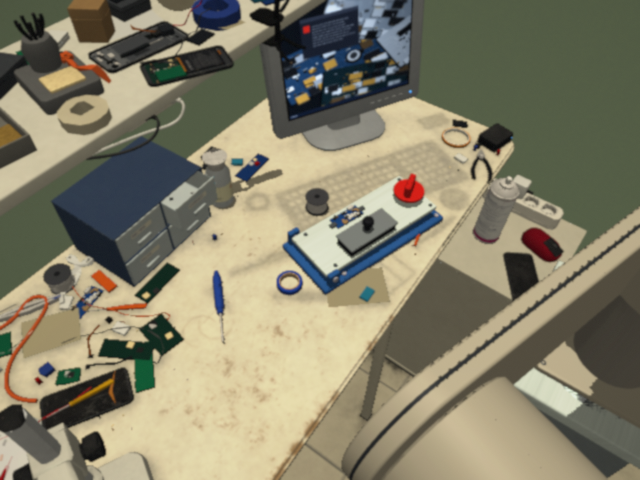

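Run:
```python
from h import *
p=snap("top")
im=p["color"]
b=im.astype(int)
# blue base mask near stage
print(len(p["intrinsics"]),p["tvec"],p["rvec"])
for q,z in (("lid",60),("lid_knob",60),("wing_knob",55),("base",14)):
    m=spotter.masks_of(p,q)[0]["mask"].astype(np.uint8)
    ys,xs=np.nonzero(m)
    rect=cv2.minAreaRect(np.c_[xs,ys].astype(np.float32))
    box=np.array([atz(p,c,z)[:2] for c in cv2.boxPoints(rect)])
    print(q,m.sum(),rect,box.round(1).tolist(),box.mean(0).round(1))
crop=im[220:345,270:460]
cv2.imwrite('pics/crop1.png',cv2.resize(crop,None,fx=4,fy=4,interpolation=cv2.INTER_CUBIC))
w0=snap("wrist","wrist0")
```

```text
3 [ 125.55863223  597.39468392 1223.85043807] [ 2.10042495 -2.13355204  0.21491979]
lid 1310 ((355.4245300292969, 288.26416015625), (57.27934646606445, 23.90073585510254), 15.94539737701416) [[486.4, 119.2], [536.7, 104.0], [500.1, -15.6], [450.3, 0.5]] [493.4  52. ]
lid_knob 1327 ((355.0389099121094, 288.56903076171875), (56.91817855834961, 23.923107147216797), 15.592809677124023) [[485.1, 119.6], [535.6, 104.7], [500.0, -14.3], [450.1, 1.5]] [492.7  52.9]
wing_knob 775 ((423.0, 294.0), (30.0, 30.0), 90.0) [[512.4, -64.3], [511.4, -130.2], [445.8, -126.6], [446.8, -61.4]] [479.1 -95.6]
base 8333 ((369.114990234375, 282.48095703125), (148.22637939453125, 68.18101501464844), 17.1759033203125) [[489.9, 201.2], [639.8, 154.3], [532.9, -166.5], [387.5, -113.2]] [512.5  18.9]
```

View pics/crop1.png

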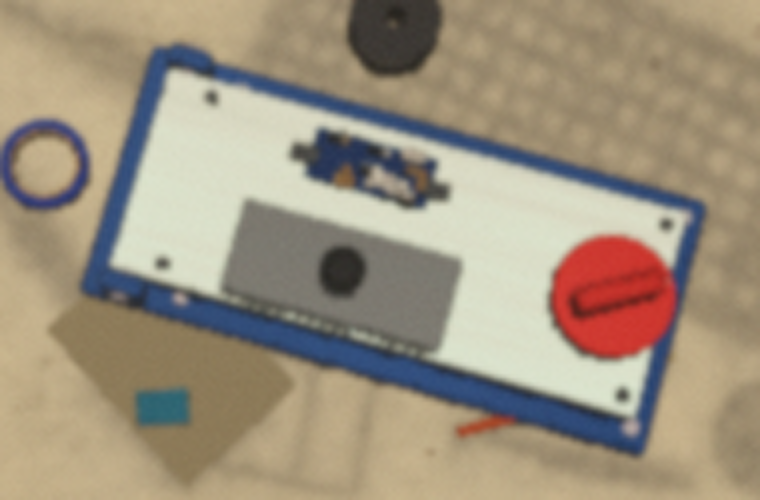

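View pics/wrist0.png

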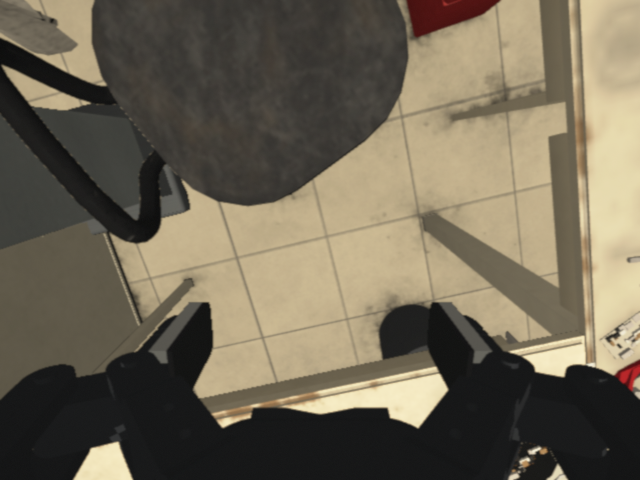

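Request:
apply_moves([
  [0.6, [0.03, -0.045, 0], -0.15],
  [0.6, [0.06, -0.09, 0], -0.3],
  [0.6, [0.095, -0.14, 0], -0.45],
  [0.6, [0.13, -0.19, 0], -0.6],
  [0.6, [0.16, -0.24, 0], -0.75],
])

```text
time: 1.82
tool_pos: [303.4, 341.2, 242.5]
tcp_rot: [179.9, 0.0, 123.0]
ft_force: [0.4, 0.2, 0.7]
finger_gap: 51.1
```

Run:
```python
from h import *
s=sense();print(s["time"],s["tool_pos"],s["tcp_rot"],s["finger_gap"],r.tip_extent,[a for a in dir(r) if a[0]!='_'])
```

```text
1.825 [303.40441484 341.21817997 242.51835056] [1.79947860e+02 2.86051617e-03 1.23010037e+02] 51.06456284151242 11.0 ['PlanningError', 'tip_extent']
```

Request:
apply_moves([
  [0.6, [0.035, -0.055, -0.005], -0.1],
  [0.6, [0.07, -0.11, -0.015], -0.2],
  [0.6, [0.11, -0.17, -0.03], -0.26],
  [0.6, [0.15, -0.23, -0.04], -0.26],
  [0.6, [0.185, -0.286, -0.05], -0.26],
])

```text
time: 2.45
tool_pos: [471.4, 81.6, 197.7]
tcp_rot: [179.9, 0.0, 108.1]
ft_force: [-0.0, -0.0, 0.4]
finger_gap: 51.2
```

Run:
```python
from h import *
s=sense();print(s["time"],s["tool_pos"],s["tcp_rot"],s["finger_gap"])
p=snap("wrist","wrist1")
R=cv2.Rodrigues(np.array(p["rvec"],float))[0];print("cam",-R.T@np.array(p["tvec"]).ravel())
for q in ("lid_knob","knob_grip"):
    for d in spotter.search_frame(p,q)[:2]: print(q,d["p"],w(p,d["xyz"]).round(1))
print(proj(p,[[493,53,86],[479,-95,92],s["tool_pos"]]))
```

```text
2.45 [471.40771691  81.55222936 197.67918647] [1.79877281e+02 1.06162869e-02 1.08103067e+02] 51.2111733997942
cam [449.80939342 144.96572354 328.36336084]
lid_knob 0.86 [489.3  59.5  56.5]
knob_grip 0.76 [472.7 -72.4  65.7]
[[336.28035973 288.63162565]
 [260.80966282 449.17726428]
 [321.02692685 318.17806854]]
```

View pics/wrist1.png

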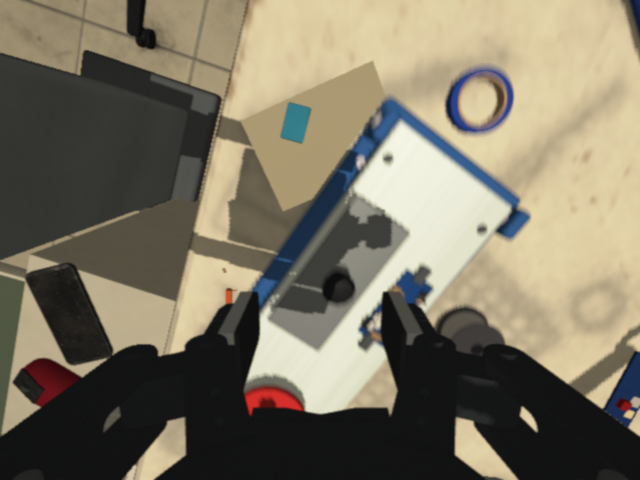

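Run:
```python
from h import *
p=snap("wrist");im=p["color"]
g=im[260:310,310:370]
cv2.imwrite('pics/k.png',cv2.resize(g,None,fx=8,fy=8))
print(atz(p,(338,286),88),atz(p,(338,286),94))
q=snap("top","top1"); print(atz(q,(355.5,287.75),90))
```

```text
[492.31004016  55.27476089  88.        ] [491.25314954  57.50365293  94.        ]
[490.75310627  53.35720205  90.        ]
```

View pics/k.png

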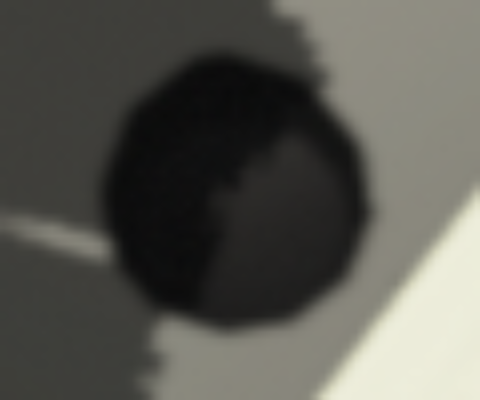

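Request:
apply_moves([
  [0.6, [0.01, -0.013, 0], 0],
  [0.6, [0.02, -0.0265, -0.02], 0],
  [0.6, [0.02, -0.0265, -0.05], 0],
  [0.6, [0.02, -0.0265, -0.07], 0],
  [0.6, [0.02, -0.0265, -0.08], 0],
])

```text
time: 3.32
tool_pos: [489.8, 57.4, 116.6]
tcp_rot: [-180.0, -0.0, 108.1]
ft_force: [-0.3, 0.4, 0.6]
finger_gap: 51.4
```

Run:
```python
from h import *
s=sense();print(s["time"],s["tool_pos"],s["ft_force"],s["finger_gap"])
p=snap("wrist","wrist2")
print(proj(p,[s["tool_pos"],[491.5,55,88]]))
p=snap("scene","scene2")
cv2.imwrite('pics/scene2c.png',cv2.resize(p["color"][130:300,270:470],None,fx=4,fy=4))
```

```text
3.325 [489.79191322  57.40789749 116.55326865] [-0.32148336  0.35639732  0.60333479] 51.35105223362136
[[321.00581428 318.15781857]
 [322.6611491  295.63912786]]
```

View pics/wrist2.png

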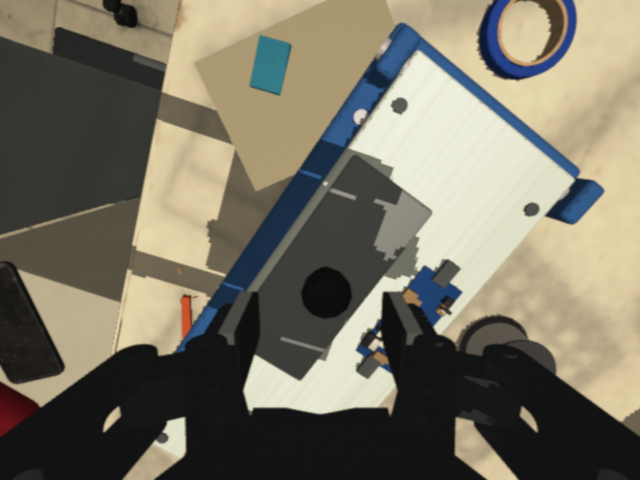

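View pics/scene2c.png

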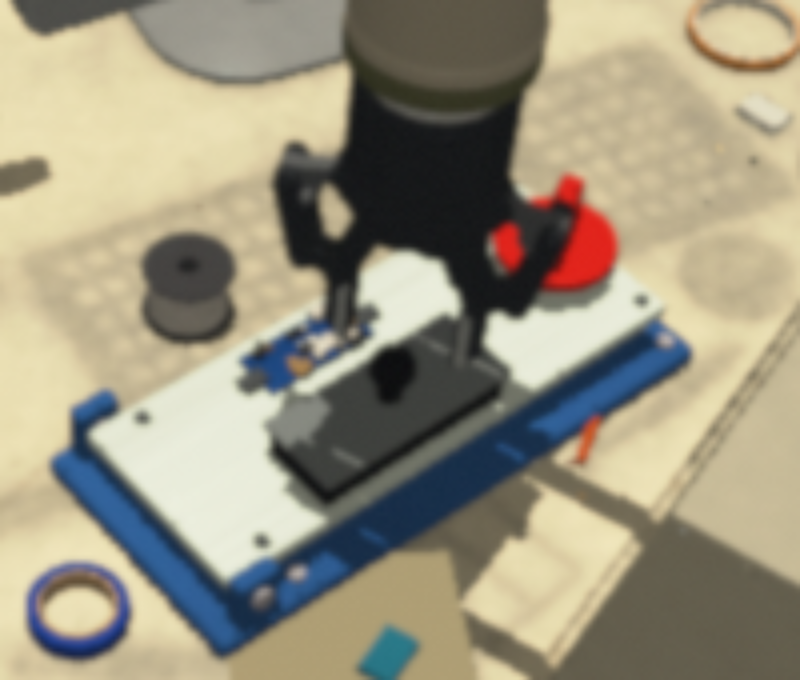

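Run:
```python
from h import *
s=sense();print(s["tool_pos"])
p=snap("wrist")
for z in (84,88,94): print(atz(p,(325.5,292.5),z))
```

```text
[489.74373612  57.29311786 116.80068862]
[492.83565603  55.12747697  84.        ]
[492.24150694  56.73086322  88.        ]
[491.35028332  59.1359426   94.        ]
```

Request:
apply_moves([
  [0.6, [0.0023, -0.0013, -0.015], 0],
  [0.6, [0.0023, -0.0013, -0.028], 0],
  [0.6, [0.0023, -0.0013, -0.034], 0],
  [0.6, [0.0023, -0.0013, -0.036], 0],
  [0.6, [0.0023, -0.0013, -0.036], 0],
])

```text
time: 4.1
tool_pos: [492.7, 55.9, 81.8]
tcp_rot: [180.0, -0.0, 108.1]
ft_force: [-0.2, 0.6, -0.1]
finger_gap: 51.0
```

Run:
```python
from h import *
p=snap("scene")
cv2.imwrite('pics/scene3c.png',cv2.resize(p["color"][130:300,270:470],None,fx=4,fy=4))
p=snap("wrist","wrist3")
```

```text
(no output)
```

View pics/scene3c.png

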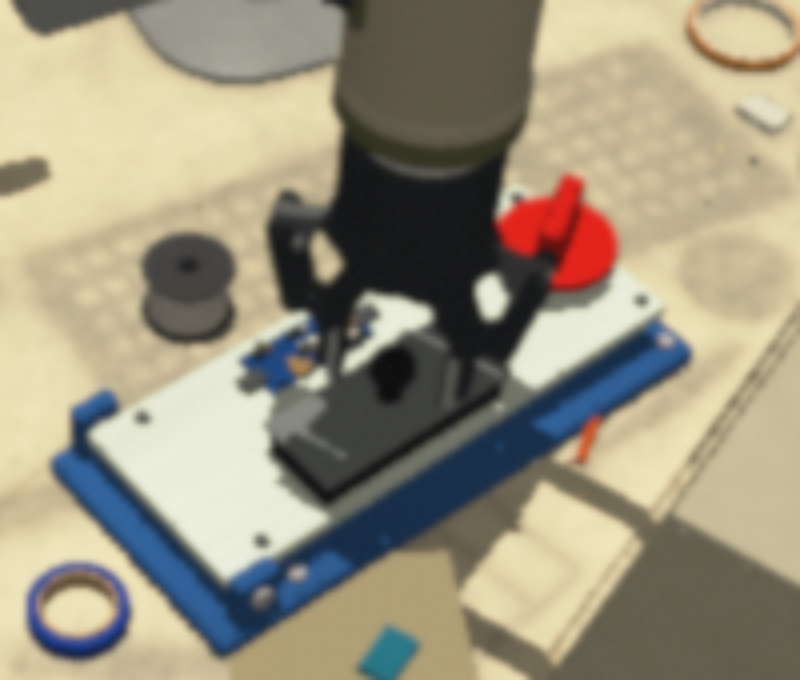

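View pics/wrist3.png

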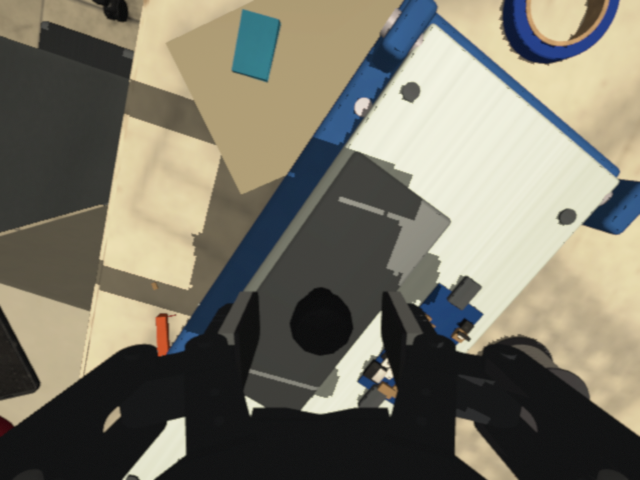

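Request:
apply_moves([
  [0.6, [0, 0, -0.003], 0],
  [0.3, [0, 0, -0.0035], 0],
  [0.2, [0, 0, -0.0035], 0],
  [0.2, [0, 0, -0.0035], 0],
  [0.2, [0, 0, -0.0035], 0],
], grip_force=35)

```text
time: 4.82
tool_pos: [492.9, 55.9, 78.8]
tcp_rot: [179.9, -0.0, 108.1]
ft_force: [-0.8, -0.4, 0.6]
finger_gap: 22.4
```

Request:
apply_moves([
  [0.1, [0, 0, 0], 0],
  [0.1, [0, 0, 0], 0],
])

```text
time: 5.08
tool_pos: [493.0, 55.9, 78.8]
tcp_rot: [179.9, -0.0, 108.1]
ft_force: [-1.1, -0.1, 2.8]
finger_gap: 22.2
```

Run:
```python
from h import *
p=snap("wrist","wrist4")
```

```text
(no output)
```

View pics/wrist4.png

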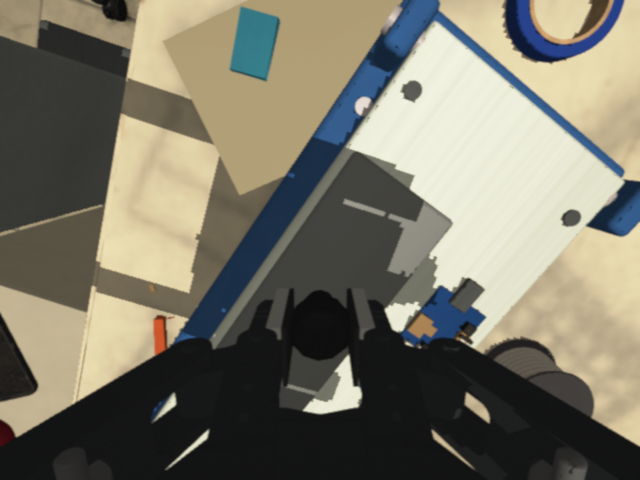

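Request:
apply_moves([
  [0.1, [0, 0, 0.004], 0],
  [0.1, [0, 0, 0.01], 0],
  [0.1, [0, 0, 0.016], 0],
  [0.1, [0, 0, 0.025], 0],
  [0.1, [0, 0, 0.035], 0],
])

```text
time: 5.75
tool_pos: [493.0, 55.9, 114.6]
tcp_rot: [179.9, -0.0, 108.1]
ft_force: [1.2, -0.5, -0.7]
finger_gap: 22.3
```

Run:
```python
from h import *
p=snap("scene")
cv2.imwrite('pics/scene5c.png',cv2.resize(p["color"][130:300,270:470],None,fx=4,fy=4))
p=snap("wrist","wrist5")
```

```text
(no output)
```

View pics/scene5c.png

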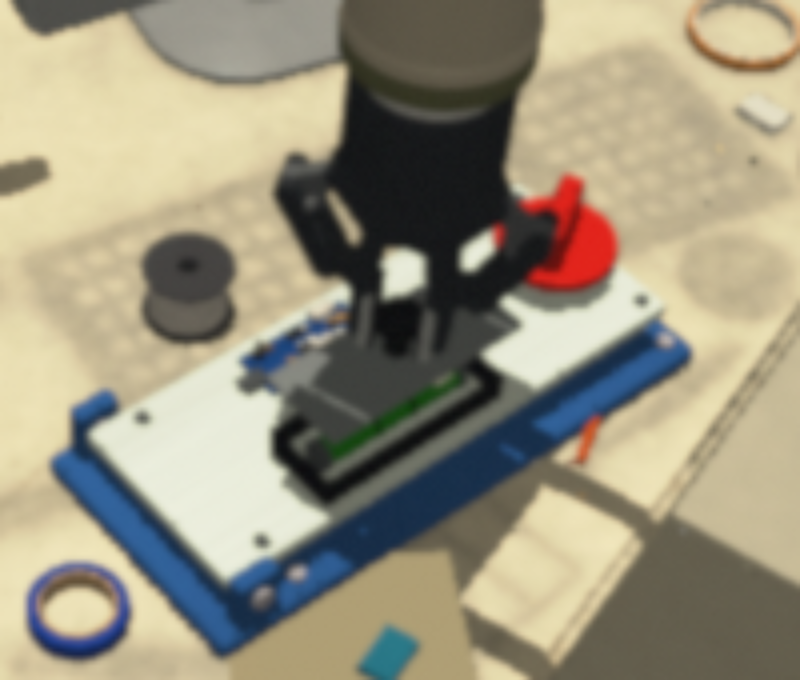

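View pics/wrist5.png

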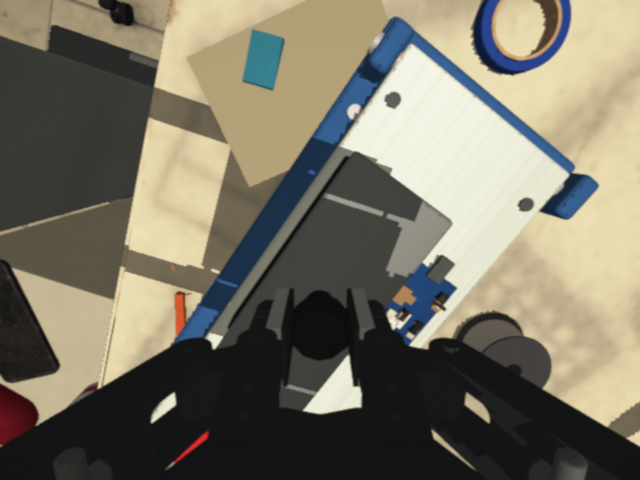

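Request:
apply_moves([
  [0.1, [0, 0.01, 0.01], 0],
  [0.1, [-0.001, 0.04, 0.02], 0],
  [0.1, [-0.002, 0.08, 0.02], 0],
  [0.1, [-0.004, 0.12, 0.02], 0],
  [0.1, [-0.006, 0.16, 0.02], 0],
])

```text
time: 6.48
tool_pos: [487.9, 217.8, 136.2]
tcp_rot: [179.8, 0.0, 108.1]
ft_force: [-0.3, -1.3, -0.0]
finger_gap: 22.3
```

Request:
apply_moves([
  [0.1, [-0.003, 0.045, 0], 0],
  [0.1, [-0.006, 0.09, 0], 0],
  [0.1, [-0.009, 0.13, 0], 0],
  [0.1, [-0.012, 0.16, 0], 0],
  [0.1, [-0.013, 0.17, -0.01], 0],
])

```text
time: 7.1
tool_pos: [474.6, 390.4, 127.1]
tcp_rot: [179.6, -0.0, 108.2]
ft_force: [-0.2, -0.0, -0.1]
finger_gap: 22.4
```

Run:
```python
from h import *
p=snap("scene","scene6")
s=sense();print(s["tool_pos"])
p=snap("top","top6")
```

```text
[473.56855572 389.76639221 124.60151374]
```

View pics/scene6.png

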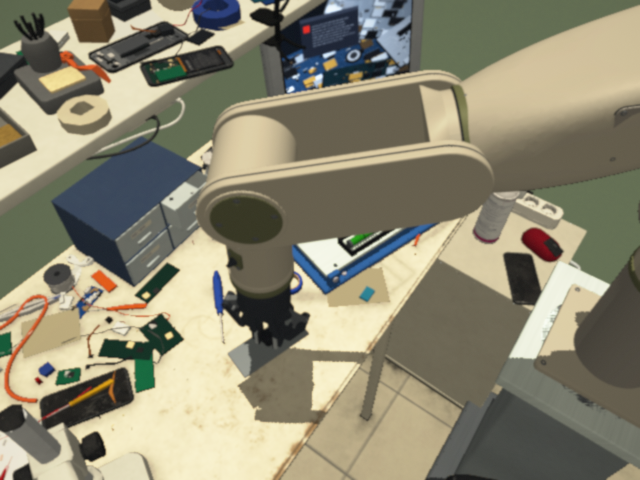

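View pics/top6.png

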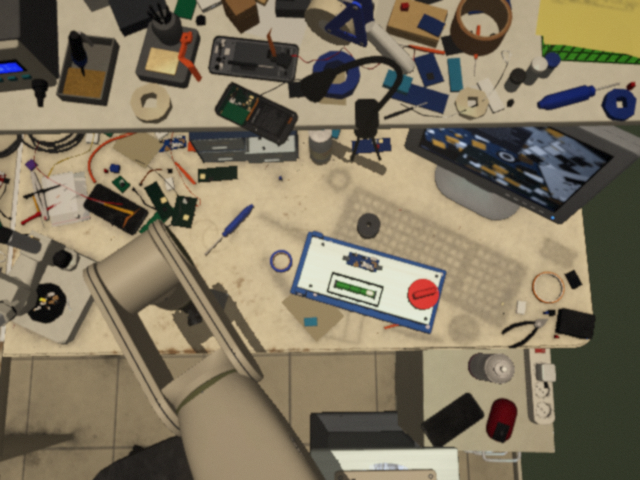

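Request:
apply_moves([
  [0.1, [-0.001, -0.005, -0.025], 0],
  [0.1, [-0.002, -0.01, -0.055], 0],
  [0.1, [-0.002, -0.01, -0.08], 0],
  [0.1, [-0.002, -0.01, -0.088], 0],
  [0.1, [-0.002, -0.01, -0.091], 0],
])

```text
time: 7.82
tool_pos: [471.7, 377.5, 33.5]
tcp_rot: [179.9, 0.1, 108.1]
ft_force: [-0.2, -0.1, 0.2]
finger_gap: 22.0
```

Request:
apply_moves([
  [0.1, [0, 0, -0.001], 0],
  [0.1, [0, 0, -0.002], 0],
])

```text
time: 8.07
tool_pos: [472.5, 378.0, 32.7]
tcp_rot: [179.8, 0.1, 108.1]
ft_force: [0.8, 0.9, 0.4]
finger_gap: 22.2
```

Request:
apply_moves([
  [0.1, [0, 0, -0.0015], 0],
  [0.1, [0, 0, -0.003], 0],
  [0.1, [0, 0, -0.0045], 0],
])

```text
time: 8.45
tool_pos: [472.5, 378.0, 28.1]
tcp_rot: [179.8, 0.1, 108.1]
ft_force: [-0.0, -0.6, -1.6]
finger_gap: 22.3
```

Request:
apply_moves([
  [0.1, [0, 0, -0.001], 0],
  [0.1, [0, 0, -0.002], 0],
  [0.1, [0, 0, -0.002], 0],
])

```text
time: 8.82
tool_pos: [472.4, 378.0, 26.0]
tcp_rot: [179.8, 0.1, 108.2]
ft_force: [0.4, 0.9, -0.8]
finger_gap: 22.3
```

Request:
apply_moves([
  [0.1, [0, 0, -0.001], 0],
  [0.1, [0, 0, -0.0015], 0],
  [0.1, [0, 0, -0.0015], 0],
])

```text
time: 9.2
tool_pos: [472.4, 378.0, 24.5]
tcp_rot: [179.8, 0.1, 108.1]
ft_force: [-0.0, -0.1, -0.5]
finger_gap: 22.3
```

Request:
apply_moves([
  [0.1, [0, 0, -0.001], 0],
  [0.1, [0, 0, -0.0015], 0],
  [0.1, [0, 0, -0.0015], 0],
])

```text
time: 9.57
tool_pos: [472.5, 378.0, 23.6]
tcp_rot: [179.8, 0.1, 108.1]
ft_force: [-2.3, -1.4, 5.4]
finger_gap: 22.2
```

Request:
apply_moves([
  [0.35, [0, 0, 0.0003], 0],
  [0.45, [0, 0, 0.0003], 0],
  [0.6, [0, 0, 0.0003], 0],
  [0.6, [0, 0, 0.0003], 0],
])

```text
time: 10.07
tool_pos: [472.5, 378.0, 23.7]
tcp_rot: [179.8, 0.1, 108.1]
ft_force: [0.7, -0.8, 0.7]
finger_gap: 51.1
```

Request:
apply_moves([
  [0.6, [0, 0, 0.015], 0],
  [0.6, [0, 0, 0.04], 0],
  [0.6, [0, -0.01, 0.09], 0],
  [0.6, [0, -0.03, 0.14], 0],
  [0.6, [0, -0.07, 0.18], 0],
])

```text
time: 10.7
tool_pos: [472.9, 308.5, 207.6]
tcp_rot: [179.6, 0.0, 108.2]
ft_force: [1.1, -0.9, -0.1]
finger_gap: 51.5
```

Run:
```python
from h import *
p=snap("wrist","wrist7")
p=snap("top");s=sense();print(s["tool_pos"])
im=p["color"]; cv2.imwrite('pics/crop7.png',cv2.resize(im[220:345,270:460],None,fx=4,fy=4,interpolation=cv2.INTER_CUBIC))
b,g,rr=[im[...,i].astype(int) for i in range(3)]
m=((rr>120)&(g<80)&(b<80)).astype(np.uint8); m[:220]=0;m[345:]=0;m[:,:400]=0;m[:,450:]=0
ys,xs=np.nonzero(m);print(cv2.minEnclosingCircle(np.c_[xs,ys].astype(np.float32)))
```

```text
[475.60289528 306.8093192  211.44645605]
((423.112548828125, 294.1236267089844), 15.38393783569336)
```

View pics/wrist7.png

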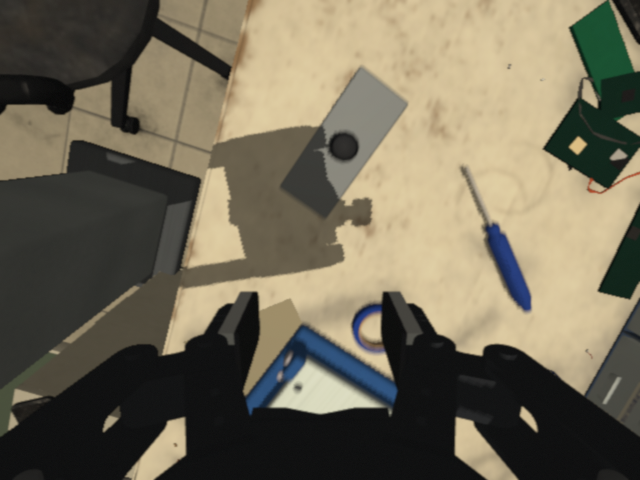

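View pics/crop7.png

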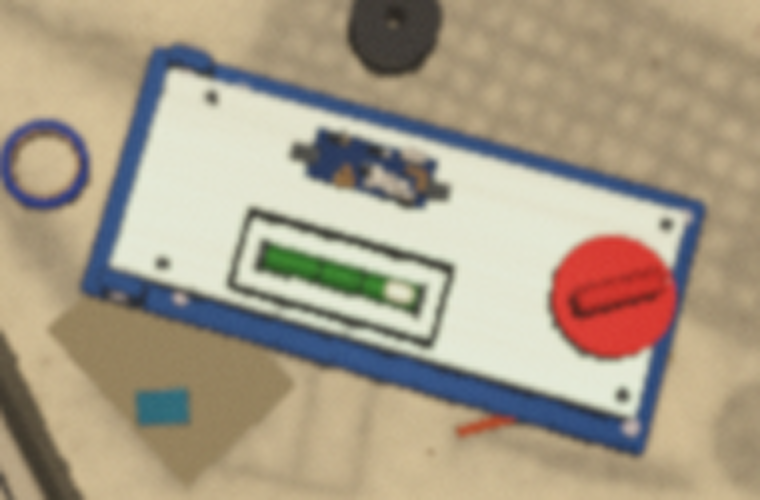

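Request:
apply_moves([
  [0.5, [0, -0.05, 0], 0],
  [0.5, [0, -0.1, 0], 0],
  [0.5, [0, -0.15, 0], 0],
  [0.5, [0, -0.2, 0], 0],
  [0.5, [0, -0.25, 0], 0],
])

```text
time: 11.42
tool_pos: [475.4, 55.5, 212.0]
tcp_rot: [179.2, 0.0, 108.1]
ft_force: [0.1, -0.9, 0.5]
finger_gap: 42.8
```

Run:
```python
from h import *
p=snap("top")
print(atz(p,(423.1,294.1),65),atz(p,(425,292.25),92)); a=atz(p,(270+578/4,220+302/4),92);b=atz(p,(270+662/4,220+276/4),92)
print(a,b,np.degrees(np.arctan2(*(a-b)[1::-1])))
print(sense()["tool_pos"])
```

```text
[477.63979552 -94.12522196  65.        ] [478.62664993 -93.71621308  92.        ]
[472.07546744 -71.12059814  92.        ] [ 485.19264134 -116.36290535   92.        ] 106.16854321076916
[475.4313788   50.42207001 211.90827774]
```

Request:
apply_moves([
  [0.5, [0.001, -0.04, 0], 0],
  [0.5, [0.002, -0.08, -0.01], 0],
  [0.5, [0.0025, -0.12, -0.03], -0.01],
  [0.5, [0.003, -0.144, -0.055], -0.02],
  [0.5, [0.003, -0.144, -0.065], -0.03],
])

```text
time: 12.1
tool_pos: [477.6, -94.4, 145.6]
tcp_rot: [179.4, 0.2, 106.0]
ft_force: [0.3, 0.4, 0.3]
finger_gap: 42.8
```

Request:
apply_moves([
  [0.5, [0, 0, 0], 0],
])

```text
time: 12.22
tool_pos: [477.2, -93.5, 145.2]
tcp_rot: [179.4, 0.1, 106.0]
ft_force: [0.3, -0.1, -0.5]
finger_gap: 42.7
```

Run:
```python
from h import *
s=sense();print(s["tool_pos"],s["tcp_rot"])
p=snap("wrist","wrist8")
print(proj(p,[s["tool_pos"],[478,-94,92]]))
```

```text
[477.17814825 -93.50896001 145.15498994] [1.79423486e+02 9.36424275e-02 1.06026039e+02]
[[320.93549146 318.12982581]
 [320.83072037 273.28516673]]
```

View pics/wrist8.png

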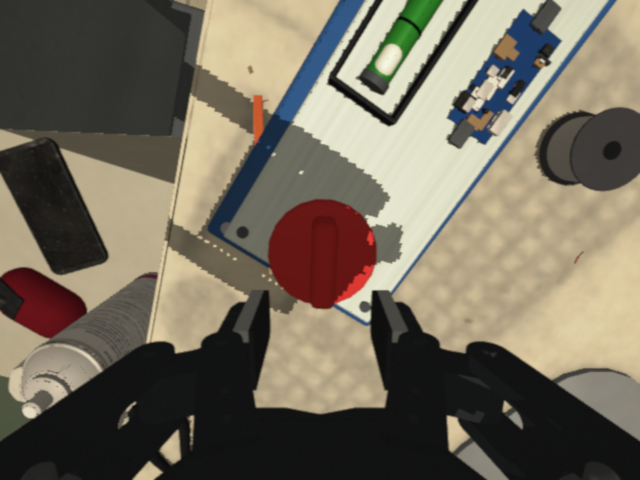

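Run:
```python
from h import *
p=snap("wrist")
im=p["color"];cv2.imwrite('pics/k8.png',cv2.resize(im[190:320,250:390],None,fx=5,fy=5,interpolation=cv2.INTER_CUBIC))
for z in (62,65,68): print(atz(p,(322,252),z))
print(proj(p,[[477.6,-94.1,65]]))
```

```text
[478.76412336 -91.16533053  62.        ]
[478.46074764 -90.30125221  65.        ]
[478.15737192 -89.43717389  68.        ]
[[318.92149065 257.34259769]]
```

View pics/k8.png

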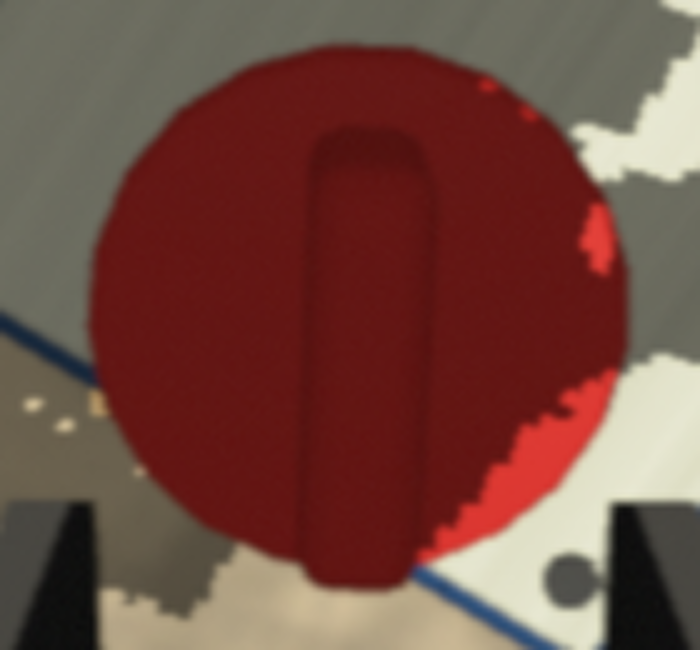

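Run:
```python
from h import *
p=snap("wrist")
for z in (90,93):
    a=atz(p,(324.6,223),z);b=atz(p,(321.8,307),z);print(a,b,(a+b)/2,np.linalg.norm(a-b),np.degrees(np.arctan2(*(a-b)[1::-1])))
```

```text
[473.31107761 -67.56749996  90.        ] [ 485.38392827 -114.42531228   90.        ] [479.34750294 -90.99640612  90.        ] 48.38810078478009 104.44795060090036
[473.0544766  -66.95480239  93.        ] [ 484.93339779 -113.05992498   93.        ] [478.9939372  -90.00736368  93.        ] 47.6108296235875 104.4479506009004
```

Request:
apply_moves([
  [0.5, [0.0018, 0.0023, -0.01], -0.026],
  [0.5, [0.0018, 0.0023, -0.03], -0.026],
  [0.5, [0.0018, 0.0023, -0.045], -0.026],
  [0.5, [0.0018, 0.0023, -0.053], -0.026],
  [0.5, [0.0018, 0.0023, -0.055], -0.026],
])

```text
time: 13.0
tool_pos: [479.7, -91.1, 91.1]
tcp_rot: [179.3, 0.2, 104.6]
ft_force: [-0.0, -0.1, -0.7]
finger_gap: 42.1
```

Request:
apply_moves([
  [0.5, [0, 0, -0.005], 0],
  [0.5, [0, 0, -0.01], 0],
])

```text
time: 13.25
tool_pos: [480.1, -91.2, 81.2]
tcp_rot: [179.3, 0.2, 104.6]
ft_force: [0.6, -0.2, 0.3]
finger_gap: 42.7
```

Run:
```python
from h import *
s=sense();print(s["tool_pos"],s["tcp_rot"],s["ft_force"])
p=snap("wrist","wrist9")
```

```text
[480.05258473 -91.24751035  81.17065363] [179.30536493   0.18842595 104.61068158] [ 0.64286135 -0.23372434  0.28448997]
```

View pics/wrist9.png

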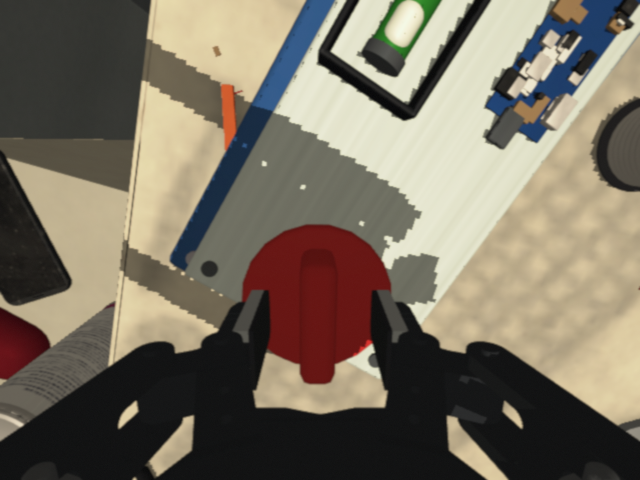

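Request:
apply_moves([
  [0.3, [-0.001, 0.0, -0.002], 0],
  [0.1, [-0.001, 0.0, -0.002], 0],
  [0.05, [-0.001, 0.0, -0.002], 0],
  [0.05, [-0.001, 0.0, -0.002], 0],
  [0.05, [-0.001, 0.0, -0.002], 0],
], grip_force=60)

```text
time: 13.92
tool_pos: [478.5, -91.0, 78.4]
tcp_rot: [179.4, 0.1, 104.6]
ft_force: [1.5, 0.9, -0.3]
finger_gap: 13.1
```

Request:
apply_moves([
  [0.05, [0, 0, -0.0015], 0],
  [0.05, [0, 0, -0.003], 0],
  [0.05, [0, 0, -0.0045], 0],
  [0.05, [0, 0, -0.006], 0],
  [0.05, [0, 0, -0.006], 0],
])

```text
time: 14.55
tool_pos: [478.6, -91.3, 72.5]
tcp_rot: [179.4, 0.2, 104.6]
ft_force: [-2.0, -2.2, 4.3]
finger_gap: 13.0
```

Run:
```python
from h import *
s=sense();print(s["tool_pos"],s["ft_force"])
p=snap("wrist","wrist10")
```

```text
[478.56254235 -91.25075697  72.46367915] [-2.00190122 -2.2250851   4.26400642]
```

View pics/wrist10.png

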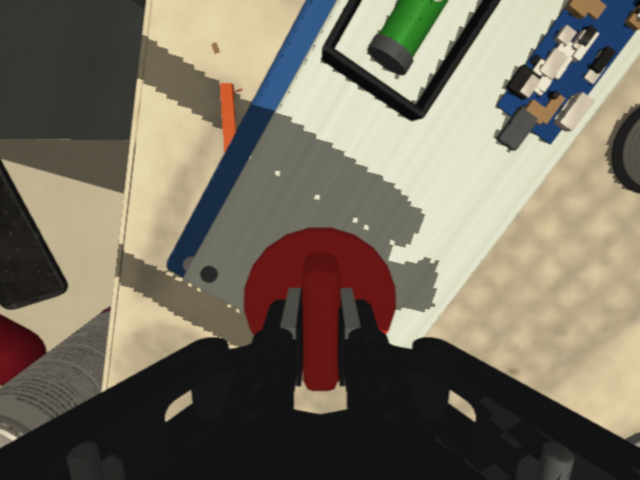

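Bubble moved off the frame (towards +y); the press is working. Press 3 mm further and look with top and scene.

Request:
apply_moves([
  [0.05, [0, 0, -0.001], 0],
  [0.05, [0, 0, -0.002], 0],
  [0.05, [0, 0, -0.003], 0],
  [0.05, [0, 0, -0.003], 0],
])

```text
time: 15.1
tool_pos: [478.6, -91.3, 69.8]
tcp_rot: [179.4, 0.2, 104.6]
ft_force: [-3.9, 0.4, 8.5]
finger_gap: 12.8
```

```bash
cat > look.py <<'E'
from h import *
import sys
s=sense();print(s["tool_pos"],s["tcp_rot"][2],s["ft_force"].round(1),s["wrist_torque"].round(2))
p=snap("top")
cv2.imwrite('pics/t%s.png'%sys.argv[1],cv2.resize(p["color"][260:310,320:400],None,fx=8,fy=8,interpolation=cv2.INTER_CUBIC))
for i in range(1):
    for q in ("bubble_mid","vial_mid"):
        for d in spotter.search_frame(p,q)[:1]: print(q,d["p"],w(p,d["xyz"]).round(1))
p=snap("scene")
cv2.imwrite('pics/s%s.png'%sys.argv[1],cv2.resize(p["color"][190:270,320:440],None,fx=6,fy=6,interpolation=cv2.INTER_CUBIC))
E
python3 look.py 11
```

```text
[478.57610655 -91.32418074  69.8434715 ] 104.6055216570864 [-3.9  0.4  8.5] [ 0.1   0.96 -0.09]
vial_mid 0.83 [522.8  46.5  41.2]
```

View pics/t11.png

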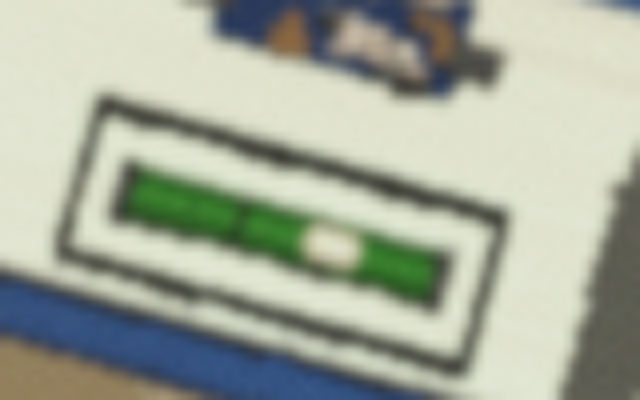

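View pics/s11.png

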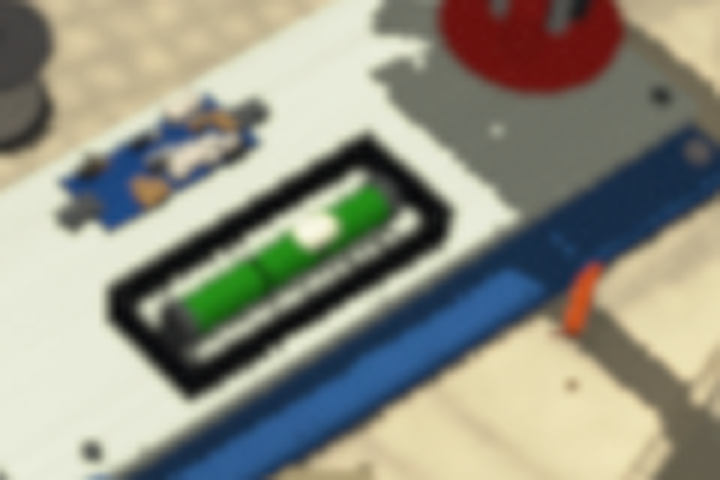

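Request:
apply_moves([
  [0.05, [0, 0, -0.0003], 0.1],
  [0.05, [0, 0, -0.0005], 0.2],
  [0.05, [0, 0, -0.0008], 0.3],
  [0.05, [0, 0, -0.001], 0.4],
  [0.05, [0, 0, -0.001], 0.4],
])

```text
time: 15.92
tool_pos: [478.7, -91.4, 69.3]
tcp_rot: [179.4, 0.2, 127.6]
ft_force: [-3.3, 0.1, 7.2]
finger_gap: 12.6
```

```bash
python3 look.py 12
```

```text
[478.65265368 -91.39487182  69.25101272] 127.61520909225027 [-3.3  0.1  7.2] [0.02 0.9  0.01]
vial_mid 0.95 [520.8  44.3  39.8]
```

View pics/t12.png

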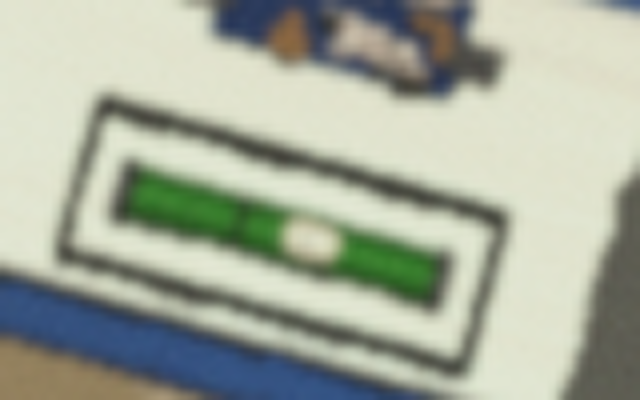

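Request:
apply_moves([
  [0.05, [0, 0, -0.0008], 0.1],
  [0.05, [0, 0, -0.0016], 0.2],
  [0.05, [0, 0, -0.0024], 0.32],
  [0.05, [0, 0, -0.003], 0.44],
  [0.05, [0, 0, -0.003], 0.44],
])

```text
time: 16.75
tool_pos: [478.7, -91.5, 66.8]
tcp_rot: [179.4, 0.2, 152.9]
ft_force: [-4.6, 0.9, 9.7]
finger_gap: 12.8
```

```bash
python3 look.py 13
```

```text
[478.72254636 -91.46410681  66.75389791] 152.85309100514164 [-4.6  0.9  9.7] [0.07 0.98 0.  ]
vial_mid 0.91 [522.3  46.   38.5]
```

View pics/t13.png

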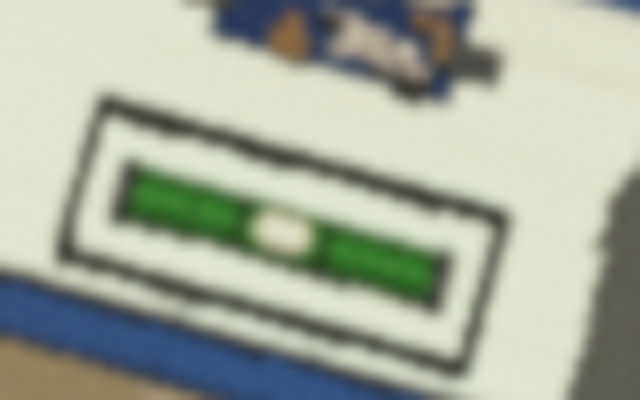

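View pics/s13.png

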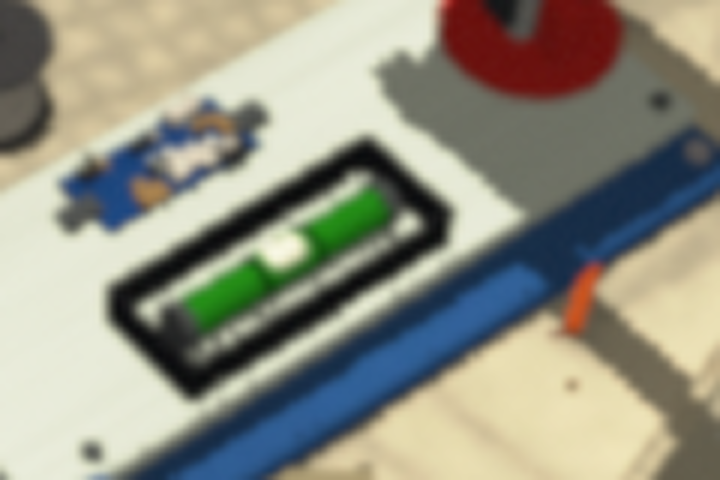

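Run:
```python
from h import *
for i in range(6): p=snap("scene" if i%2 else "top","f%d"%i)
s=sense();print(s["time"],s["tool_pos"],s["ft_force"],s["tcp_rot"][2],s["finger_gap"])
```

```text
17.25 [478.78067439 -91.45432058  66.81315678] [-3.93304573e+00 -8.94174582e-04  9.30474890e+00] 152.75356555379742 13.282951076586965
```

View pics/f4.png

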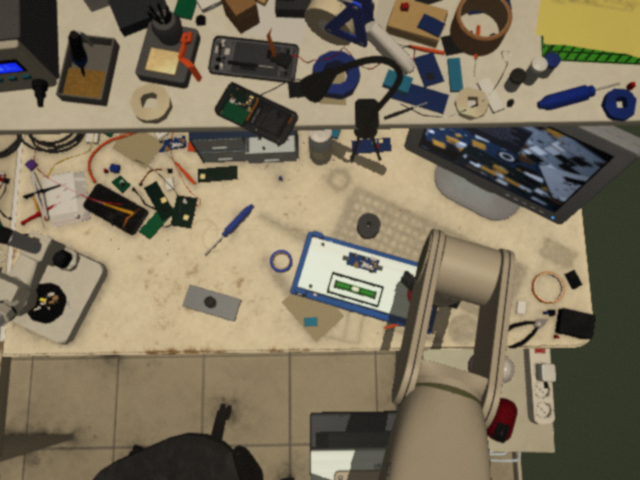

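View pics/f5.png

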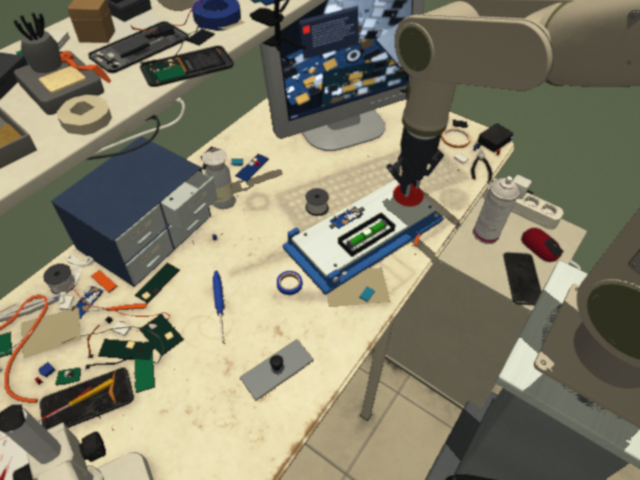

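Steady: the lid lies flat at top-picture (212,302), the spool, tape and driver are unmoved, and the bubble is centred. Handing in.

```bash
python3 -c "
from h import *
print(hand_in())"
```

```text
the job is handed in; nothing more can be done
None
```

The job is done and handed in at about 17 s, with the arm still holding the red knob pressed and the bubble between the lines.

- **Lid:** I lifted it by its black knob and set it down flat at about x 472, y 378 mm, clear of the stage. The last force reading before I opened the gripper was about 5 N.
- **Red knob:** I gripped its wing, pressed it down, and turned it about 0.84 rad anticlockwise while keeping it pressed.
- **Last checks:** The knob was pushed down with 9.3–9.7 N, about 6.3 mm of press, which is inside the 4.5 to 8 mm range. The bubble lay within about 1 mm of the middle in both the top and scene views. Pose and force held steady over the last 0.5 s of checks.
- **Bystanders:** The spool, tape roll and screwdriver look unmoved.

**Disagreements:**
- The bubble detector found nothing when I asked it, so I read the bubble from the pictures by eye.
- The top and wrist cameras differed by about 3 mm on the positions of both knobs. I used the wrist camera, and both grasps came out centred.
- A sideways force of about 4 N remains on the wrist while it holds the knob.

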